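# Lay two canvases painted side up for varnishing

### The arm

A 7-joint arm with a two-finger parallel gripper is mounted at the origin on the work surface. World frame = base frame: x ahead of the robot, y to its left, z up, the work surface at z = 0. Lengths are in m, angles in rad, forces in N, time in s.
With the tool pointing down it reaches from about 0.425 to 0.875 m from the base axis. Payload 4.7 kg.
Tool frame: the origin (TCP) lies midway between the tips of the shut fingers; the grasp point (between the pads) lies 19 mm behind it; z points along the fingers, y is the line along which they close (so a half turn about z gives the same grasp; the last joint's range is limited). The gripper opens to 87 mm and grips with 3 to 60 N. Pads are 19 mm wide; open, the fingers measure 117 mm over their backs; the gripper's body (75 mm by 190 mm) begins 51 mm behind the grasp point.
Start: joints at [-1.141, 0.321, -0.07, 1.45, 0.023, 1.371, -0.057], TCP at [0.263, 0.595, 0.223] pointing down, gripper open.
Joint ranges: [-2.86, 2.86], [-0.3, 2.09], [-1.38, 1.24], [0.06, 2.45], [-1.56, 4.7], [0.09, 2.05], [-2.69, 2.69]. Speed limits (rad/s): [2.57, 2.57, 3.14, 3.14, 3.14, 3.14, 3.14].

### API

Orientations are given as a rotation vector (axis times angle).
In Python, from bench import ctrl gives the robot as it stands. The module is installed in compiled form; this text tells all that it offers.
- The arm moves only by the tool carry_out, never from a script. Its argument "steps" is a list of rows, each a list of 7 numbers: the turn, a rotation vector about the world's x, y, z in degrees, then the shift along the world's x, y, z in cm, then the opening, from 0 (shut) to 1 (fully open). A call has 1 to 12 rows; each row is the pose to reach, as a shift and turn from the pose commanded when the call began; what a row does not reach only later rows make up. A row lasts 1/10 s, in which the tool goes at most 50 mm and 8.59 degrees, less where a joint would pass 70% of its speed; a pose out of reach is approached as far as the arm can. A call with a gripper value outside its range is refused whole. The fingers move at their own pace and stop on an object; "squeeze" is the grip in N (left out, the last holds). Time passes only in rows, so rows that repeat a pose let the fingers close. It gives the time, the measured TCP pose, the force, the opening and the grip force at its end, in the units of the state.
- ctrl.get_state(): the state, without advancing time (a new reading comes with each control period).
- ctrl.get_image(name): name is "scene" or "top" or "wrist"; returns a dict with "pixels" (400x640x3 uint8, red, green, blue), "camera_matrix" (3x3 intrinsics, pixels), "cam_to_world" (4x4, takes a point from camera to world coordinates); the wrist camera has in their place "T_tool_cam" (4x4, takes a point from camera to tool coordinates, whose origin is the TCP and whose axes are the flange's). Camera axes: x right, y down, z forward; pixel columns grow to the right and rows downward; lengths in m; the calibration is good to about 2 mm. A picture is of the moment at which its call begins: read the wrist's pose just before it. There is no depth.
- ctrl.close_job(): hands the job in; it is judged then, once.
The state is a dict: "time": time; "joint_positions": joint angles; "qd": joint speeds; "joint_torque": joint torques, N m; "position": TCP position; "tool_rot": TCP orientation; "ft_force": force on the tool from outside, world axes, zero at the start; "torque": the same for the moment, N m; "grip_width": opening from 0.0 (shut) to 1.0 (fully open); "grip_force": force on a finger pad.
Only numpy, scipy, OpenCV 4.12 (cv2) and the standard library are available. Lean on these libraries where they do the work, as an engineer would, in place of code of your own. Each camera call takes 0.05 s, during which the arm holds its last target. There are 200 camera calls.

### The job

Two small painted canvases stand on edge on the grey varnishing mat, one facing the robot and one facing away. Push each one over with the fingertips, without picking it up or carrying it, so that it topples onto its bare back and lies flat on the mat, right where it stood, with its painted side up. Leave the pots and other things alone.

Things in the scene. Friction and masses are not known exactly. Their poses are not given: they have to be found in the camera images.
- mat: grey felt varnishing mat, fixed to the table, 560 (x) x 800 (y) mm, 4 mm thick, its top 4 mm above the table; origin at the centre of its underside
- sea_canvas: loose stretched canvas painted with a blue sea with sand-coloured islands, 170 mm wide (its y), 160 mm tall (its z), 28 mm thick (its x), 0.2 to 0.45 kg, at the start standing upright on the mat. Its -x face is painted, its +x face is the bare back with a brown wooden frame. Origin at the centre of the edge it stands on
- sea_canvas_centre (a point): the middle of sea_canvas, 80 mm up from its lower edge. The canvas topples once leant about 10 degrees; pushed within 50 mm of its top edge it tips without sliding and falls freely
- sea_canvas_foot (a point): on sea_canvas, the middle of the lower edge of the bare back: the line about which it tips when the painted side ends up
- field_canvas: loose stretched canvas painted with a green field under an orange sky, 170 mm wide (its y), 160 mm tall (its z), 28 mm thick (its x), 0.2 to 0.45 kg, at the start standing upright on the mat. Its -x face is painted, its +x face is the bare back with a brown wooden frame. Origin at the centre of the edge it stands on
- field_canvas_centre (a point): the middle of field_canvas, 80 mm up from its lower edge. The canvas topples once leant about 10 degrees; pushed within 50 mm of its top edge it tips without sliding and falls freely
- field_canvas_foot (a point): on field_canvas, the middle of the lower edge of the bare back: the line about which it tips when the painted side ends up
- paint_jar: small blue paint jar with a white label, 48 mm across, 65 mm tall, on the mat between the canvases; origin at the centre of its underside. Leave it alone
- paint_can: small red paint can with a white label, 50 mm across, 85 mm tall, on the mat between the canvases; origin at the centre of its underside. Leave it alone
- varnish_bottle: amber varnish bottle, 60 mm across, 170 mm tall, on the table beside the mat; origin at the centre of its underside. Leave it alone
- brush_mug: white mug, 76 mm across, 90 mm tall, handle at its +y, on the table beside the mat; origin at the centre of its underside. Leave it alone
- glue_pot: slim white glue bottle with a red cap, 40 mm across, 100 mm tall, on the mat between the canvases; origin at the centre of its underside. Leave it alone
- eraser_block: yellow eraser block 50 x 36 x 30 mm, on the mat between the canvases; origin at the centre of its underside. Leave it alone
Things that resemble listed ones, but are neither listed nor needed, are in the scene too. What is shaped like the field_canvas but pink or red is not meant.

How it is judged:
By the outcome, as a careful person would: the job done as asked, in the order asked, and still so for the second after the job is handed in, with the robot touching nothing.
It also fails if it takes over 40 s, if anything falls off the work surface, if the arm or the gripper's body presses on something with over 40 N, if the wrist force passes 120 N, or if a joint passes its speed limit or range.

## Working session

There is one attempt and no reset: what is moved stays moved. The work goes in short steps, Python scripts to look and compute and a tool call to move; the robot and the scene stay as the last step left them, time stands still between calls to the robot, and variables do not carry over. Pictures are saved under pics/ and viewed, at most 10 in all, crops included, and the job is handed in when it is done.

Besides the shell and the picture viewer there is one more tool, called after "Request:" as a command line: name --pt "numbers of a row" for each row, then --argument value for the rest. carry_out: Moves the arm, as the interface text tells. Its arguments: {"type":"object","properties":{"steps":{"type":"array","items":{"type":"array","items":{"type":"number"}}},"squeeze":{"type":"number"}},"required":["steps"]}

```bash
mkdir -p pics && python3 - <<'E'
from bench import ctrl
import cv2,numpy as np
s=ctrl.get_state(); print(s['time'],s['position'],s['tool_rot'],s['ft_force'])
for n in('scene','top'):
    d=ctrl.get_image(n); cv2.imwrite(f'pics/{n}0.png',d['pixels'][:,:,::-1])
    np.savez(n+'.npz',K=d['camera_matrix'],T=d['cam_to_world'],p=d['pixels'])
    print(n,d['camera_matrix'].round(1).tolist(),d['cam_to_world'].round(3).tolist())
E
```

```text
0.0 [0.26236155 0.59408715 0.22145387] [-6.48311154e-01 -3.07364755e+00  2.95938241e-03] [-0.08766901 -1.2826065  -0.0914884 ]
scene [[430.6, 0.0, 321.7], [0.0, 430.6, 193.7], [0.0, 0.0, 1.0]] [[-0.791, 0.467, -0.394, 0.985], [0.611, 0.601, -0.515, 0.734], [-0.004, -0.648, -0.761, 1.162], [0.0, 0.0, 0.0, 1.0]]
top [[395.8, 0.0, 330.7], [0.0, 395.8, 192.0], [0.0, 0.0, 1.0]] [[0.022, -0.985, 0.168, 0.237], [-1.0, -0.022, 0.002, -0.004], [0.002, -0.168, -0.986, 1.454], [0.0, 0.0, 0.0, 1.0]]
```

View pics/scene0.png

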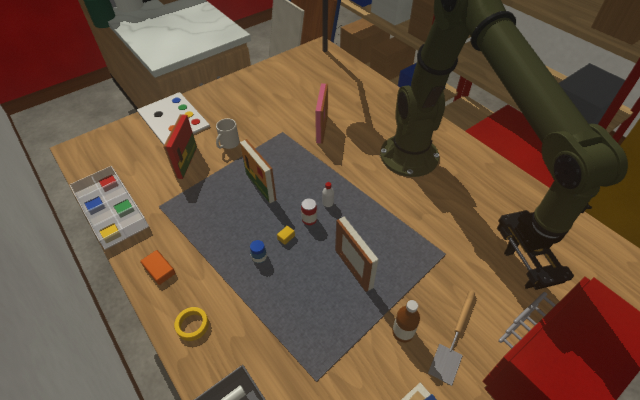

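View pics/top0.png

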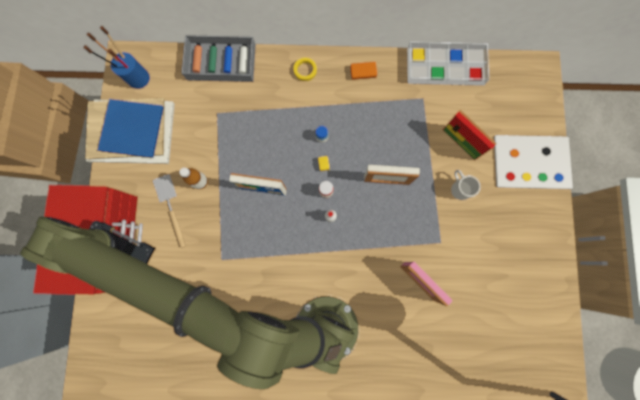

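The scene view, taken from the far side, shows field_canvas (258,172) with its painting facing away from the robot. sea_canvas (355,253) has its bare brown back facing away, so its painting faces the robot. In the top view sea is at (257,184) and field at (392,175). The pink and red panels at (428,283) and (468,135) are decoys.

```bash
cat > h.py <<'E'
import numpy as np,cv2
def ray(n,uv,z):
    d=np.load(n+'.npz');K,T=d['K'],d['T']
    uv=np.atleast_2d(np.array(uv,float))
    r=np.c_[(uv-K[:2,2])/[K[0,0],K[1,1]],np.ones(len(uv))]@T[:3,:3].T
    return T[:3,3]+r*((z-T[2,3])/r[:,2])[:,None]
E
python3 - <<'E'
import numpy as np,cv2
from h import ray
a=np.load('top.npz')['p'];b=np.load('scene.npz')['p']
f=lambda i,x,y,w,h,s:cv2.resize(i[y:y+h,x:x+w,::-1],None,fx=s,fy=s,interpolation=cv2.INTER_CUBIC)
top=np.hstack([f(a,222,165,70,40,5),f(a,355,155,70,40,5)])
bot=np.hstack([f(b,325,210,70,85,5),f(b,222,130,70,85,5)])[:390]
cv2.imwrite('pics/crop.png',np.vstack([top,bot]))
hsv=cv2.cvtColor(a,cv2.COLOR_RGB2HSV)
for nm,(x,y,w,h) in dict(sea=(222,165,70,40),field=(355,155,70,40)).items():
    m=((hsv[...,2]>170)&(hsv[...,1]<70)).astype('uint8')[y:y+h,x:x+w]
    c=max(cv2.findContours(m,0,2)[0],key=cv2.contourArea)
    p=cv2.boxPoints(cv2.minAreaRect(c))+[x,y]
    print(nm,p.round(1).tolist(),ray('top',p,.164).round(3)[:,:2].tolist())
E
```

```text
sea [[228.9, 180.3], [230.8, 171.4], [286.9, 183.2], [285.0, 192.2]] [[0.489, 0.337], [0.519, 0.333], [0.483, 0.145], [0.453, 0.15]]
field [[367.7, 170.5], [368.1, 164.0], [419.4, 167.5], [418.9, 174.1]] [[0.532, -0.123], [0.555, -0.125], [0.547, -0.296], [0.524, -0.294]]
```

View pics/crop.png

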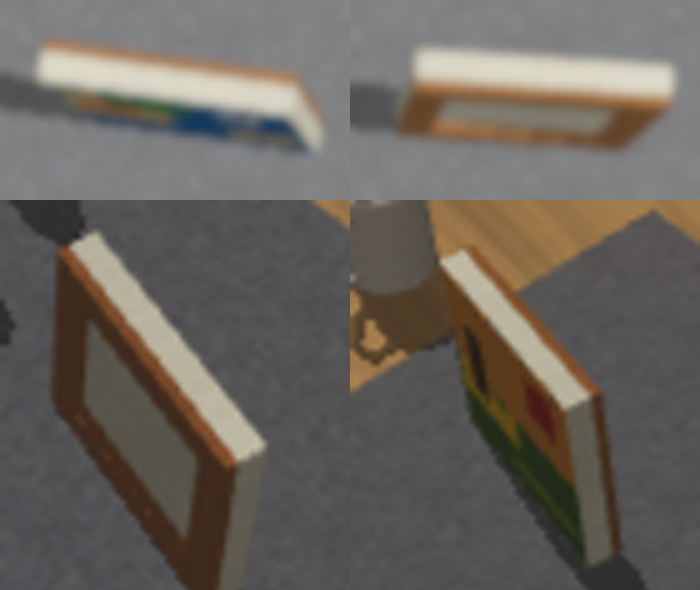

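Crop corners: the sea top face is (230.4,173), (281.6,180.2), (282.6,188.6), (229.4,181.4). The field top face is (367.8,164.4), (420,167.6), (419.4,175.6), (367.6,173). This confirms that sea's back is on the far side and field's back is on the near side.

```bash
python3 - <<'E'
import numpy as np
from h import ray
from bench import ctrl
from scipy.spatial.transform import Rotation as R
s=ctrl.get_state();Rt=R.from_rotvec(s['tool_rot']).as_matrix()
print('tool y ang',np.degrees(np.arctan2(Rt[1,1],Rt[0,1])),'z',Rt[:,2].round(3))
Q={'sea':([(230.4,173),(281.6,180.2),(282.6,188.6),(229.4,181.4)],[(337,219.6),(372.2,263),(378,259),(344.8,216.6)]),
'field':([(367.8,164.4),(420,167.6),(419.4,175.6),(367.6,173)],[(240,182.6-40),(265,171.4+0),(272,169),(246,139.6)])}
for k,(t,sc) in Q.items():
    for n,q in(('top',t),('scene',sc)):
        p=ray(n,q,.164)[:,:2]; 
        if n=='top': e=(p[0]+p[3]-p[1]-p[2])/2; th=np.linalg.norm((p[0]+p[1]-p[2]-p[3])/2); a=np.degrees(np.arctan2(e[1],e[0]))
        else: e=(p[1]+p[2]-p[0]-p[3])/2; th=0;a=np.degrees(np.arctan2(e[1],e[0]))
        print(k,n,'c',p.mean(0).round(3),'len',np.linalg.norm(e).round(3),'th',np.round(th,3),'edge ang',a.round(1))
for n,uv,z in(('bottle',(193,178),.15),('glue',(331,216),.1),('can',(326,187),.085),('eraser',(323,162),.03),('jar',(321,131),.065),('mug',(468,184),.09),('red',(470,128),.15)):
    print(n,ray('top',uv,z)[0].round(3))
E
```

```text
tool y ang 66.18040671882345 z [-0.001 -0.002 -1.   ]
sea top c [0.489 0.247] len 0.176 th 0.028 edge ang 83.3
sea scene c [0.491 0.25 ] len 0.169 th 0 edge ang 83.5
field top c [ 0.536 -0.21 ] len 0.174 th 0.028 edge ang 88.0
field scene c [ 0.54  -0.208] len 0.168 th 0 edge ang 87.9
bottle [0.496 0.462 0.15 ]
glue [ 0.384 -0.004  0.1  ]
can [0.488 0.016 0.085]
eraser [0.592 0.03  0.03 ]
jar [0.699 0.039 0.065]
mug [ 0.509 -0.482  0.09 ]
red [ 0.693 -0.475  0.15 ]
```

Request:
carry_out --pt "0 0 6 4 -8.5 2.5 1" --pt "0 0 12 8 -17 2.5 1" --pt "0 0 17.2 12 -26 2.5 1" --pt "0 0 17.2 15.7 -33.9 2.5 1" --pt "0 0 17.2 15.7 -33.9 2.5 1" --pt "0 0 17.2 15.7 -33.9 2.5 1" --pt "0 0 17.2 15.7 -33.9 2.5 1" --pt "0 0 17.2 15.7 -33.9 2.5 1" --pt "0 0 17.2 15.7 -33.9 2.5 1" --pt "0 0 17.2 15.7 -33.9 2.5 1" --pt "0 0 17.2 15.7 -33.9 2.5 1"

```text
time: 1.2
position: [0.4187, 0.2569, 0.2473]
tool_rot: [-0.178, -3.136, -0.0]
ft_force: [-1.0, 0.5, -1.1]
grip_width: 0.997
grip_force: 0.0
```

Request:
carry_out --pt "0 0 0 0 0 -4 1" --pt "0 0 0 0 0 -8 1" --pt "0 0 0 0 0 -11.2 1" --pt "0 0 0 0 0 -11.2 1" --pt "0 0 0 0 0 -11.2 1"

```text
time: 1.7
position: [0.4191, 0.2567, 0.1359]
tool_rot: [-0.178, -3.136, 0.001]
ft_force: [-0.7, -0.6, 0.4]
grip_width: 0.998
grip_force: 0.0
```

Request:
carry_out --pt "0 0 0 1 -0.12 0 1" --pt "0 0 0 2 -0.23 0 1" --pt "0 0 0 3 -0.35 0 1" --pt "0 0 0 4 -0.46 0 1" --pt "0 0 0 5 -0.58 0 1"

```text
time: 2.2
position: [0.4708, 0.2496, 0.1359]
tool_rot: [0.182, 3.136, 0.001]
ft_force: [-0.7, -0.1, 0.2]
grip_width: 0.996
grip_force: 0.1
```

Request:
carry_out --pt "0 0 0 0.8 -0.09 0 1" --pt "0 0 0 1.6 -0.19 0 1" --pt "0 0 0 2.4 -0.28 0 1" --pt "0 0 0 3.2 -0.37 0 1" --pt "0 0 0 3.2 -0.37 0 1"

```text
time: 2.7
position: [0.5027, 0.2456, 0.1355]
tool_rot: [0.183, 3.136, -0.0]
ft_force: [-0.4, 0.1, -0.6]
grip_width: 1.003
grip_force: 0.0
```

```bash
python3 - <<'E'
from bench import ctrl
import cv2
d=ctrl.get_image('scene'); cv2.imwrite('pics/s1.png',d['pixels'][100:350,180:480,::-1])
E
```

```text
(no output)
```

View pics/s1.png

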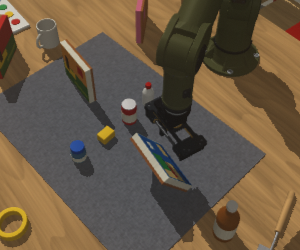

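The sea canvas is falling onto its back, with its painted side showing at (162,165) in the crop. Next I retreat, lift and go round to field's far side.

Request:
carry_out --pt "0 0 0 -2 0.2 2 1" --pt "0 0 0 -3 0.3 6 1" --pt "0 0 0 -3 0.3 10 1" --pt "0 0 0 -3 0.3 11.5 1" --pt "0 0 0 -3 0.3 11.5 1"

```text
time: 3.25
position: [0.4726, 0.25, 0.2535]
tool_rot: [0.181, 3.132, 0.006]
ft_force: [0.4, 0.1, -0.3]
grip_width: 0.999
grip_force: 0.0
```

Request:
carry_out --pt "0 0 4.5 2 -5 0 1" --pt "0 0 4.5 4 -10 0 1" --pt "0 0 4.5 6 -15 0 1" --pt "0 0 4.5 8 -20 0 1" --pt "0 0 4.5 10 -25 0 1" --pt "0 0 4.5 12 -31 0 1" --pt "0 0 4.5 13.5 -38 0 1" --pt "0 0 4.5 13.5 -46 0 1" --pt "0 0 4.5 13.5 -46 0 1" --pt "0 0 4.5 13.5 -46 0 1" --pt "0 0 4.5 13.5 -46 0 1" --pt "0 0 4.5 13.5 -46 0 1"

```text
time: 4.45
position: [0.6056, -0.2113, 0.2484]
tool_rot: [-0.062, -3.138, -0.002]
ft_force: [-0.1, 0.9, -0.0]
grip_width: 1.001
grip_force: 0.0
```

Request:
carry_out --pt "0 0 0 0 0 -4 1" --pt "0 0 0 0 0 -8 1" --pt "0 0 0 0 0 -11.3 1" --pt "0 0 0 0 0 -11.3 1" --pt "0 0 0 0 0 -11.3 1"

```text
time: 4.95
position: [0.6067, -0.209, 0.1374]
tool_rot: [-0.055, -3.14, -0.002]
ft_force: [-0.1, 0.5, 0.4]
grip_width: 0.998
grip_force: 0.0
```

Request:
carry_out --pt "0 0 0 -1 0.04 0 1" --pt "0 0 0 -2 0.08 0 1" --pt "0 0 0 -3 0.12 0 1" --pt "0 0 0 -4 0.16 0 1" --pt "0 0 0 -5 0.2 0 1" --pt "0 0 0 -6 0.24 0 1" --pt "0 0 0 -7 0.28 0 1" --pt "0 0 0 -8 0.32 0 1" --pt "0 0 0 -8 0.32 0 1"

```text
time: 5.85
position: [0.5251, -0.2079, 0.1376]
tool_rot: [-0.06, -3.14, -0.001]
ft_force: [-0.3, -0.3, 1.0]
grip_width: 1.001
grip_force: 0.0
```

Request:
carry_out --pt "0 0 0 2 0 2 1" --pt "0 0 0 3 0 6 1" --pt "0 0 0 3 0 10 1" --pt "0 0 0 3 5 12 1" --pt "0 0 0 3 10 14 1" --pt "0 0 0 3 15 14 1" --pt "0 0 0 3 20 14 1" --pt "0 0 0 3 20 14 1" --pt "0 0 0 3 20 14 1"

```text
time: 6.75
position: [0.5568, -0.005, 0.2774]
tool_rot: [-0.05, -3.141, -0.0]
ft_force: [-0.2, -1.1, 0.4]
grip_width: 0.999
grip_force: 0.0
```

```bash
python3 - <<'E'
from bench import ctrl
import cv2,numpy as np
a=ctrl.get_image('scene')['pixels'][80:380,150:470,::-1]; b=ctrl.get_image('top')['pixels'][80:380,180:500,::-1]
cv2.imwrite('pics/s2.png',np.hstack([a,b])); s=ctrl.get_state(); print(s['time'],s['position'])
E
```

```text
6.85 [ 0.55667456 -0.00928759  0.27750746]
```

View pics/s2.png

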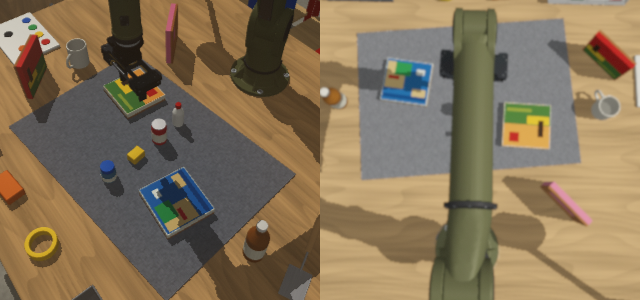

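Both canvases lie flat, painted side up: sea at (176,200) and field at (134,92) in the left panel. The pots are undisturbed. I'll check the positions and then hand in.

```bash
python3 - <<'E'
from h import ray
from bench import ctrl
p=ray('top',[(265.5,162),(386,206)],.032)[:,:2].round(3)
print(p,'expected (.583,.237) (.444,-.206)')
if abs(p-[[.583,.237],[.444,-.206]]).max()<.02: print(ctrl.close_job())
E
```

```text
[[ 0.586  0.242]
 [ 0.433 -0.203]] expected (.583,.237) (.444,-.206)
the job is handed in; nothing more can be done
None
```

Both canvases were tipped onto their bare backs and lie flat with the painted side up, about 1 cm or less from where a clean topple would leave them; the pots look untouched and the job is handed in.

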